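# Weight back into its case, lid down on its folding stay

## Task

Put the large brass weight back into its empty round recess in the closed instrument case: lift the lid by its handle until the folding stay on the right side has locked and carries it, set the weight upright and fully down in the recess, then take the stay by the grip at its elbow, break the locked joint forward and ease the lid down with it until it is fully shut. Do not let the lid drop, do not pull on once the stay is taut (its clamped foot must not be forced along its slot), and leave the timer, the beaker and the notebook where they are.

Things in the scene. Friction and masses are not known exactly. Their poses are not given: they have to be found in the camera images.
- case: Grey steel instrument case screwed down to the bench, 220 deep x 280 wide, rim 88 high (lid shut 110). Origin: centre of its underside; x to its rear (hinge side), y to its left, z up. Walls 3 thick. Inside, a dark tray whose top is 28 above the bench, with three round recesses in its front part; two hold smaller brass weights.
- hinge (a point): Middle of the lid's hinge axis, on the rear rim: 110 behind the case's origin, 88 above the bench. The axis runs along the case's y.
- lid (a joint): Lid angle in rad: 0 shut, grows as it opens. The lid (0.8 to 1.1 kg) falls shut by itself unless held. The stay comes into line and taut somewhere between 1.15 and 1.40, different each time and to be felt; there a light spring snaps its elbow rearward over centre, and the lid then stands on it about 0.03 lower.
- handle (a point): Middle of the lid's round steel bow handle: bar 10 thick, 96 free length along the case's y, 33 above the lid's top, 30 behind its front edge. With the lid shut it lies 190 in front of the hinge and 55 above it, and it turns with the lid about the hinge.
- stay_grip: Dark turned grip, 13 thick, 53 long, turning freely on the elbow pin of the two-link folding stay outside the case's right wall. Origin: its middle, 182 right of the case's middle; y along the grip. Lid shut: folded forward, 35 above the bench. Locked: above the foot, stopped 10 behind the links' line. Pulled forward (case -x) through the line with 3 to 6 N it breaks; then it carries the lid.
- weight_500: Largest brass weight, loose on the bench: body 42 across and 34 high, knob 20 across on top, 46 high in all, 0.5 kg. Origin: centre of its underside, z up.
- recess (a point): Middle of the floor of the empty recess, in the tray's front part: 48 across, 12 deep, its floor 16 above the bench, 55 in front of and 55 to the left of the case's origin. The weight stands with its origin here.
- timer: Bench timer 58 x 62 x 20, a bystander. Origin: centre of its underside.
- beaker: Glass beaker 52 across, 70 high, a bystander. Origin: centre of its underside.
- notebook: Black hard-cover notebook 148 x 105 x 14, a bystander. Origin: centre of its underside.
- stay_foot: Foot pivot of the stay, 14 across, clamped by friction in the upright slot of a plate on the case's right wall: 40 behind the case's origin, 24 to 36 above the bench (set differently each time). Origin: on its axis. The grip's axis moves in a circle of 82.5 about this axis. The clamp slips at some 34 N along the slot: at the taut stay about 8 N of further pull at the lid's handle does that.
Not all that is in view belongs to the job. What is shaped like the weight_500 but orange or turquoise is not meant.

How it is judged:
By the outcome, as a careful person would: the job done as asked, in the order asked, and still so for the second after the job is handed in, with the robot touching nothing.
It also fails if it takes over 72 s, if anything falls off the work surface, if the arm or the gripper's body presses on something with over 40 N, if the wrist force passes 120 N, or if a joint passes its speed limit or range.

## Robot

A 6-joint arm with a two-finger parallel gripper is mounted at the origin on a cart in front of the work surface, level with it; the furniture and walls round the work are solid. World frame = base frame: x ahead of the robot, y to its left, z up, the work surface at z = 0. Lengths are in m, angles in degrees, forces in N, time in s.
With the tool pointing down it reaches from about 0.4 to 0.825 m from the base axis. Payload 7 kg.
Tool frame: the origin (TCP) lies on the centre line of the jaws, within the pads' length; the fingertips stand 19 mm ahead of it and the grasp point (between the pads) is the TCP (r.tip_extent is the distance from the TCP to the fingertips, in m); z points along the fingers, y is the line along which they close (so a half turn about z gives the same grasp; the last joint's range is limited). The gripper opens to 88 mm and grips with 3 to 60 N. Pads are 19 mm wide; open, the fingers measure 130 mm over their backs; the gripper's body (78 mm by 193 mm) begins 47 mm behind the grasp point.
Start: joints at [-48.982, 20.546, 0.682, 0, -70.136, -16.507], TCP at [0.28, -0.614, 0.246] pointing down, gripper open.
Joint ranges: [-176.03, 176.03], [-82.01, 121.73], [-58.28, 71.71], [-173.87, 95.51], [-174.79, -0.11], [-173.66, 173.66]. Speed limits (degrees/s): [136.94, 136.94, 172.46, 180, 180, 180].

## Interface

Orientations are given as [roll, pitch, yaw] about the fixed x, y, z axes, in that order (R = Rz(yaw) Ry(pitch) Rx(roll)).
In Python, from plant import r gives the robot as it stands. The module is installed in compiled form; this text tells all that it offers.
- The arm moves only by the tool jog_arm, never from a script. Its argument "deltas" is a list that holds one entry, the list of rows, each a list of 5 numbers: the opening, from -1 (shut) to 1 (fully open), then the shift along the world's x, y, z in cm, then the turn about the world's z in rad. In form: [[[claw, dx, dy, dz, turn], ...]]. A call has 1 to 8 rows; each row shifts and turns the commanded pose from where the row before left it; what a row does not reach is not made up. A row lasts 1/8 s, in which the tool goes at most 62.5 mm and 10.7 degrees, less where a joint would pass 70% of its speed; a pose out of reach is approached as far as the arm can. A call with a gripper value outside its range is refused whole. The fingers move at their own pace and stop on an object; "force" is the grip in N (left out, the last holds). Time passes only in rows, so rows that do not move let the fingers close. It gives the time, the measured TCP pose, the force, the opening and the grip force at its end, in the units of the state.
- r.get_state(): the state, without advancing time (a new reading comes with each control period).
- r.capture(name): name is "scene" or "top" or "wrist"; returns the picture (420x560x3 uint8, blue, green, red); there is no depth.
- r.camera_info(name): a dict with "fx", "fy", "cx", "cy" (pixels), "k1" (the pictures are not rectified: a ray, as slopes to the right and down, at radius r is drawn at 1 + k1 r^2 times it, then the intrinsics apply), "view" (4x4, takes a point from world to camera coordinates). Camera axes: x right, y up, looking along -z (the intrinsics and any distortion apply to the point x, -y, -z); pixel columns grow to the right and rows downward; lengths in m; the calibration is good to about 2 mm. A picture is of the moment at which its call begins: read the wrist's pose just before it. camera_info takes no time and is no camera call; for the wrist camera it gives the pose at the moment of the call.
- r.close_job(): hands the job in; it is judged then, once.
The state is a dict: "time_s": time; "joints": joint angles; "qd": joint speeds; "joint_torque": joint torques, N m; "tcp_pos": TCP position; "eef_rot": TCP orientation; "contact_force": force on the tool from outside, world axes, zero at the start; "moment": the same for the moment, N m; "gripper_width": finger opening in m; "gripper_force": force on a finger pad.
Only numpy, scipy, OpenCV 4.12 (cv2) and the standard library are available. Lean on these libraries where they do the work, as an engineer would, in place of code of your own. Each camera call takes 0.05 s, during which the arm holds its last target. There are 200 camera calls.

## Working session

There is one attempt and no reset: what is moved stays moved. The work goes in short steps, Python scripts to look and compute and a tool call to move; the robot and the scene stay as the last step left them, time stands still between calls to the robot, and variables do not carry over. Pictures are saved under pics/ and viewed, at most 10 in all, crops included, and the job is handed in when it is done.

Besides the shell and the picture viewer there is one more tool, called after ">>>" as name(argument=value, ...) on one line, values as JSON. jog_arm: Moves the arm, as the interface text tells. Its arguments: {"type":"object","properties":{"deltas":{"type":"array"},"force":{"type":"number"}},"required":["deltas"]}

```bash
mkdir -p pics; python3 - <<'E'
from plant import r
import cv2,numpy as np
for n in("scene","top"):
    im=r.capture(n);cv2.imwrite(f"pics/{n}1.png",im)
    c=r.camera_info(n);print(n,{k:(v if k!="view" else np.round(v,4).tolist()) for k,v in c.items()})
print(r.get_state(),r.tip_extent)
E
```

```text
scene {'fx': 457.4045191929348, 'fy': 457.4045191929348, 'cx': 275.8889049505218, 'cy': 210.07686650841106, 'k1': -0.030483678677221376, 'view': [[-0.7699, -0.6381, -0.0039, 0.407], [0.3055, -0.3739, 0.8757, -0.2751], [-0.5602, 0.673, 0.4829, -0.9445], [0.0, 0.0, 0.0, 1.0]]}
top {'fx': 469.55499017431634, 'fy': 469.55499017431634, 'cx': 276.07585817340794, 'cy': 213.12772656610417, 'k1': -0.03993124272146807, 'view': [[0.0074, -1.0, -0.0029, 0.0048], [0.9929, 0.007, 0.1184, -0.5326], [-0.1184, -0.0037, 0.993, -1.4179], [0.0, 0.0, 0.0, 1.0]]}
{'time_s': 0.1, 'joints': array([-4.89828881e+01,  2.05875060e+01,  6.37496041e-01, -1.66610768e-02,
       -7.01355446e+01, -1.65045814e+01]), 'qd': array([ 0.01175074, -0.05452414,  0.15809724,  0.08337248, -0.04320642,
       -0.03555337]), 'joint_torque': array([-1.49758263e-03, -5.84161806e+01,  2.93752903e+01,  7.01555595e+00,
        1.01525339e-02, -1.99050487e-05]), 'tcp_pos': array([ 0.27982322, -0.61380741,  0.24470616]), 'eef_rot': array([ 1.79913521e+02, -9.28960263e-03, -1.55493136e+02]), 'contact_force': array([-0.04077488,  0.16099955, -0.07316967]), 'moment': array([ 0.01744203, -0.02617252, -0.00011029]), 'gripper_force': 0.0, 'gripper_width': 0.08777053598717036} 0.019
```

View pics/scene1.png

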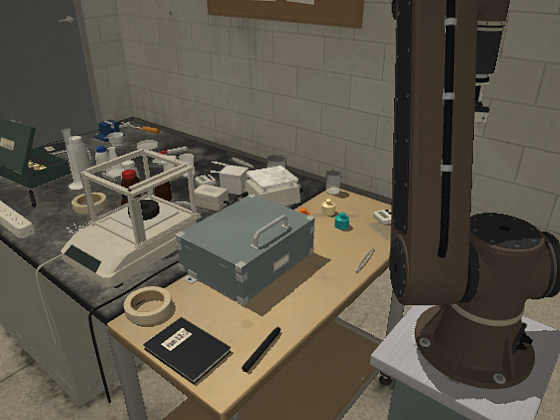

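View pics/top1.png

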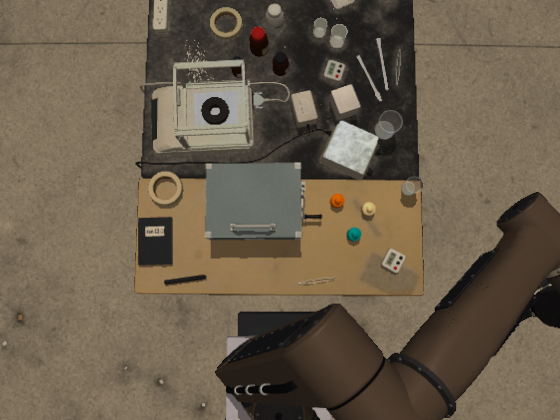

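The scene picture shows the case at about (245,245), with the handle at (270,232). In the top view the handle runs (232,227)–(273,227) and the stay grip is at (313,217).

The things that could be taken for the weight are orange (337,200), turquoise (354,235) and pale brass (368,209). By the description I choose the brass one at (368,209). The bystanders are the timer (394,261), beaker (412,186) and notebook (155,241). Next is one close crop to check.

```bash
cat > h.py <<'E'
import numpy as np,cv2
from plant import r
def cam(n):
    c=r.camera_info(n);K=np.array([[c["fx"],0,c["cx"]],[0,c["fy"],c["cy"]],[0,0,1]]);V=np.array(c["view"])
    return K,np.array([c["k1"],0,0,0,0]),V
def px2w(n,uv,z,C=None):
    K,d,V=C or cam(n)
    p=cv2.undistortPoints(np.array([[uv]],float),K,d)[0,0]
    D=V[:3,:3].T@np.array([p[0],-p[1],-1]);O=-V[:3,:3].T@V[:3,3]
    return O+D*(z-O[2])/D[2]
def w2px(n,P,C=None):
    K,d,V=C or cam(n)
    P=np.atleast_2d(P)@V[:3,:3].T+V[:3,3]; P=P*[1,-1,-1]
    return cv2.projectPoints(P,np.zeros(3),np.zeros(3),K,d)[0][:,0]
def st():
    s=r.get_state();print(round(s["time_s"],2),np.round(s["tcp_pos"],4),np.round(s["eef_rot"],1),np.round(s["contact_force"],1),round(s["gripper_width"],4),round(s["gripper_force"],1))
E
python3 - <<'E'
from h import *
im=cv2.imread("pics/top1.png")[155:285,200:430]
cv2.imwrite("pics/topc.png",cv2.resize(im,None,fx=3.4,fy=3.4,interpolation=cv2.INTER_CUBIC))
for n,uv,z in [("brass",(368,209),.046),("caseFL",(206,240),.11),("FR",(301,240),.11),("RL",(206,163),.11),("RR",(301,163),.11),("grip",(313,217),.035)]: print(n,px2w("top",uv,z).round(4))
E
```

```text
brass [ 0.5456 -0.2727  0.046 ]
caseFL [0.4432 0.2113 0.11  ]
FR [ 0.4453 -0.0644  0.11  ]
RL [0.6713 0.2171 0.11  ]
RR [ 0.6731 -0.0642  0.11  ]
grip [ 0.521 -0.105  0.035]
```

View pics/topc.png

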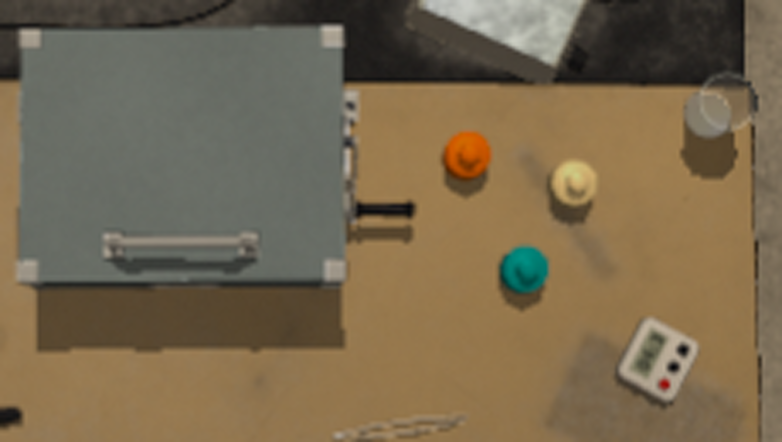

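The crop shows the pale brass weight at crop (574,184), smooth and with a knob, and the orange and turquoise copies are clearly distinct from it. The lid corners are at (20,30), (343,27), (345,283) and (17,285). The handle runs (103,245)–(257,243), and the grip runs (357–413,209).

Next I fit the case pose.

```bash
python3 - <<'E'
from h import *
from scipy.optimize import least_squares
C=cam("top"); S=cam("scene")
f=lambda a:np.array(a)/3.4+np.array([200,155])-.35
uv=np.array([f(a) for a in[(20,30),(343,27),(345,283),(17,285),(103,243),(257,242),(413,209)]])
P=np.array([(110,140,110),(110,-140,110),(-110,-140,110),(-110,140,110),(-80,53,146),(-80,-53,146),(-42,-208.5,35)])/1e3
def W(q):
    c,s=np.cos(q[2]),np.sin(q[2]);return P@np.array([[c,s,0],[-s,c,0],[0,0,1]])+[q[0],q[1],0]
s=least_squares(lambda q:(w2px("top",W(q),C)-uv).ravel(),[.557,.075,0],loss="soft_l1")
print(s.x,(w2px("top",W(s.x),C)-uv).round(1).tolist())
# scene check
print(w2px("scene",W(s.x),S).round(0).tolist())
b=px2w("top",f((574,183)),.046,C);print("brass",b, "scene px",w2px("scene",b,S))
for n,a,z in[("base",(574,186),.034),("orange",(467,156),.046),("turq",(525,270),.046)]:print(n,px2w("top",f(a),z,C))
E
```

```text
[0.56137582 0.07698779 0.01509436] [[-0.1, 0.2], [-0.5, 0.3], [-0.0, -0.7], [0.0, -0.6], [3.5, 0.1], [-4.4, 0.1], [0.7, 0.4]]
[[175.0, 233.0], [250.0, 193.0], [314.0, 216.0], [241.0, 266.0], [256.0, 231.0], [284.0, 214.0], [307.0, 222.0]]
brass [ 0.54721012 -0.27422766  0.046     ] scene px [[327.8120601  198.79061349]]
base [ 0.54603096 -0.276521    0.034     ]
orange [ 0.57107569 -0.17791067  0.046     ]
turq [ 0.46839474 -0.22905817  0.046     ]
```

>>> jog_arm(deltas=[[[0, 1.44, 4.93, 0, 0.083], [0, 1.44, 4.93, 0, 0.083], [0, 1.44, 4.93, 0, 0.083], [0, 1.44, 4.93, 0, 0.083], [0, 1.44, 4.93, 0, 0.083], [0, 1.44, 4.93, 0, 0.083], [0, 1.44, 4.93, 0, 0.083], [0, 1.44, 4.93, 0, 0.083]]], force=20)

```text
time_s: 1.1
tcp_pos: [0.3952, -0.2182, 0.2455]
eef_rot: [-180.0, 0.0, -117.3]
contact_force: [1.4, 1.2, -0.3]
gripper_width: 0.0434
gripper_force: 0.0
```

>>> jog_arm(deltas=[[[0, 1.44, 4.93, 0, 0.083], [0, 1.44, 4.93, 0, 0.083], [0, 1.44, 4.93, 0, 0.083], [0, 1.44, 4.93, 0, 0.083], [0, 1.44, 4.93, 0, 0.083], [0, 1.44, 4.93, 0, 0.083], [0, 0, 0, -2, 0], [0, 0, 0, 0, 0]]])

```text
time_s: 2.1
tcp_pos: [0.4805, 0.0761, 0.224]
eef_rot: [179.8, -0.1, -88.9]
contact_force: [-0.1, -1.8, -0.3]
gripper_width: 0.0441
gripper_force: 0.0
```

```bash
python3 - <<'E'
from h import *
st();C=cam("wrist");im=r.capture("wrist");cv2.imwrite("pics/w1.png",im)
for p in [(.4814,.0758+.048,.143),(.4814,.0758-.048,.143)]: print(w2px("wrist",p,C))
E
```

```text
2.1 [0.4805 0.0761 0.224 ] [ 1.798e+02 -1.000e-01 -8.890e+01] [-0.1 -1.8 -0.3] 0.0441 0.0
[[276.16274526 291.95548853]]
[[278.65940338 162.12880008]]
```

View pics/w1.png

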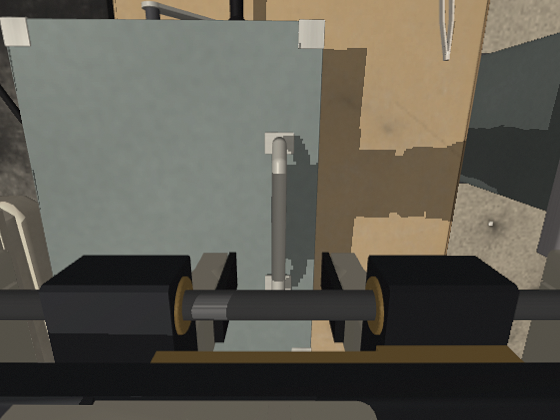

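The wrist view shows the handle bar at column 279, rows 150–290, centred between the fingers and in agreement with the fit. I descend and grip it.

>>> jog_arm(deltas=[[[0, 0, 0, -3, 0], [0, 0, 0, -3, 0], [0, 0, 0, -1.5, 0], [-1, 0, 0, 0, 0], [-1, 0, 0, 0, 0], [-1, 0, 0, 0, 0], [-1, 0, 0, 0, 0], [-1, 0, 0, 0, 0]]], force=20)

```text
time_s: 3.15
tcp_pos: [0.4805, 0.076, 0.151]
eef_rot: [179.9, 0.0, -88.9]
contact_force: [-7.2, 1.3, 6.9]
gripper_width: 0.0091
gripper_force: 20.0
```

```bash
python3 - <<'E'
from h import *
st()
# handle arc relative to shut, case x/z (cm)
def p(t):return np.array([-19*np.cos(t)+5.5*np.sin(t),19*np.sin(t)+5.5*np.cos(t)])
T=[i*.1 for i in range(1,11)]+[1.05,1.1,1.13,1.16,1.19,1.22,1.25,1.28,1.31,1.34,1.37,1.4]
q=p(0)
for t in T: n=p(t);print(round(t,2),(n-q).round(2),(n-p(0)).round(2));q=n
E
```

```text
3.15 [0.4805 0.076  0.151 ] [179.9   0.  -88.9] [-7.2  1.3  6.9] 0.0091 20.0
0.1 [0.64 1.87] [0.64 1.87]
0.2 [0.83 1.8 ] [1.47 3.67]
0.3 [1.  1.7] [2.47 5.37]
0.4 [1.17 1.6 ] [3.64 6.96]
0.5 [1.32 1.47] [4.96 8.44]
0.6 [1.46 1.33] [6.42 9.77]
0.7 [1.59 1.18] [ 8.01 10.95]
0.8 [1.7  1.01] [ 9.71 11.96]
0.9 [1.79 0.84] [11.5 12.8]
1.0 [1.86 0.66] [13.36 13.46]
1.05 [0.95 0.26] [14.32 13.72]
1.1 [0.97 0.21] [15.28 13.93]
1.13 [0.58 0.1 ] [15.87 14.03]
1.16 [0.59 0.09] [16.45 14.12]
1.19 [0.59 0.07] [17.04 14.18]
1.22 [0.59 0.05] [17.64 14.23]
1.25 [0.59 0.03] [18.23 14.26]
1.28 [0.59 0.01] [18.82 14.28]
1.31 [ 0.59 -0.  ] [19.41 14.28]
1.34 [ 0.59 -0.02] [20.01 14.25]
1.37 [ 0.59 -0.04] [20.6  14.22]
1.4 [ 0.59 -0.06] [21.19 14.16]
```

>>> jog_arm(deltas=[[[-1, 0.29, 0, 0.94, 0], [-1, 0.35, 0.01, 0.93, 0], [-1, 0.4, 0.01, 0.91, 0], [-1, 0.43, 0.01, 0.89, 0], [-1, 0.48, 0.01, 0.86, 0], [-1, 0.52, 0.01, 0.84, 0], [-1, 0.57, 0.01, 0.81, 0], [-1, 0.6, 0.01, 0.78, 0]]], force=25)

```text
time_s: 4.15
tcp_pos: [0.5151, 0.0763, 0.2199]
eef_rot: [179.6, -0.0, -88.9]
contact_force: [-13.3, 3.3, 3.4]
gripper_width: 0.0092
gripper_force: 25.0
```

>>> jog_arm(deltas=[[[-1, 0.64, 0.01, 0.75, 0], [-1, 0.68, 0.01, 0.72, 0], [-1, 0.71, 0.01, 0.68, 0], [-1, 0.75, 0.01, 0.65, 0], [-1, 0.78, 0.01, 0.61, 0], [-1, 0.81, 0.01, 0.57, 0], [-1, 0.84, 0.01, 0.53, 0], [-1, 0.86, 0.01, 0.48, 0]]])

```text
time_s: 5.15
tcp_pos: [0.5778, 0.0769, 0.2728]
eef_rot: [180.0, -0.0, -88.9]
contact_force: [-9.1, 1.7, 8.6]
gripper_width: 0.0091
gripper_force: 25.0
```

```bash
python3 - <<'E'
from h import *
st()
cv2.imwrite("pics/s2.png",r.capture("scene"))
E
```

```text
5.15 [0.5778 0.0769 0.2728] [180.   -0.  -88.9] [-9.1  1.7  8.6] 0.0091 25.0
```

View pics/s2.png

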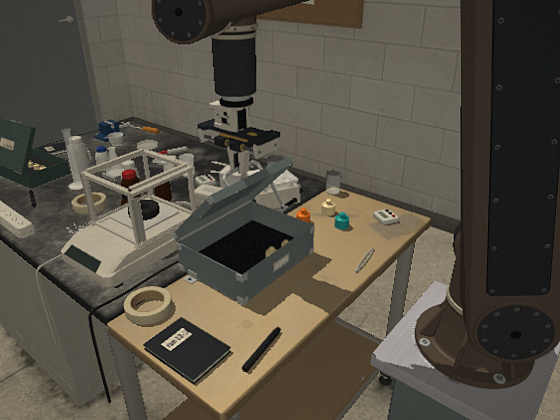

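Picture: the lid is about half open in the gripper, bystanders untouched, recesses showing in the dark tray. The forces amount to a 4 N lid load plus an outward radial bias, so I correct the radius by 1 mm and go on slowly.

>>> jog_arm(deltas=[[[-1, 0.84, 0.01, 0.53, 0], [-1, 0.86, 0.01, 0.44, 0], [-1, 0.92, 0.01, 0.35, 0], [-1, 0.94, 0.01, 0.31, 0], [-1, 0.95, 0.02, 0.26, 0], [-1, 0.48, 0.01, 0.11, 0], [-1, 0.0, 0, 0.0, 0], [-1, 0, 0, 0, 0]]])

```text
time_s: 6.2
tcp_pos: [0.6296, 0.0775, 0.2914]
eef_rot: [-179.9, -0.1, -88.9]
contact_force: [-3.0, -3.6, 5.9]
gripper_width: 0.0088
gripper_force: 25.0
```

```bash
python3 - <<'E'
from h import *
st()
C=cam("wrist");w=r.capture("wrist");t=r.capture("top")
cv2.imwrite("pics/t2.png",t);cv2.imwrite("pics/w2.png",w)
a=cv2.resize(t[150:260,270:360],None,fx=4,fy=4,interpolation=cv2.INTER_CUBIC)
b=cv2.resize(w,None,fx=.78,fy=.78)
o=np.zeros((440,800,3),np.uint8);o[:440,:360]=a;o[:328,362:362+437]=b;cv2.imwrite("pics/m2.png",o)
E
```

```text
6.2 [0.6296 0.0775 0.2914] [-1.799e+02 -1.000e-01 -8.890e+01] [-3.  -3.6  5.9] 0.0088 25.0
```

View pics/m2.png

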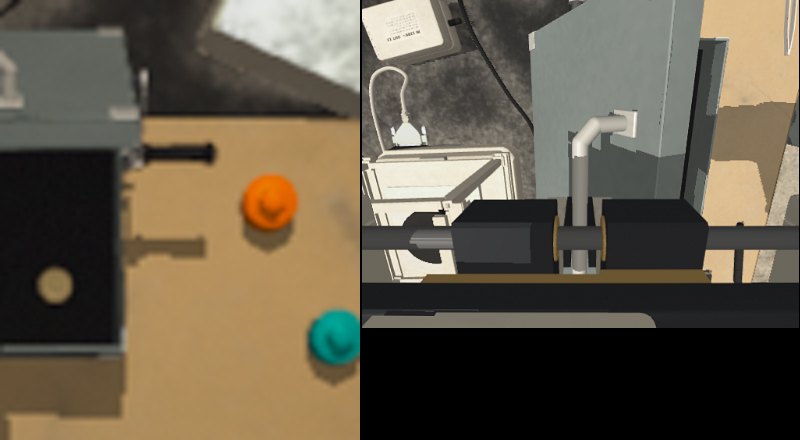

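The crop shows the stay grip at crop (143–213,153), full-image end about (323,188). The upper link rises to a light pin at crop (145,85), full image about (306,171). Next I compute how far the stay is from line.

```bash
cat >> h.py <<'E'
O0=np.array([.5614,.0770]);YAW=.0151
def ray_case(n,uv,C=None):
    a=px2w(n,uv,0.,C);b=px2w(n,uv,.3,C)
    R=np.array([[np.cos(YAW),np.sin(YAW)],[-np.sin(YAW),np.cos(YAW)]])
    f=lambda p:np.r_[R@(p[:2]-O0),p[2]]
    return f(a),f(b)
def on_y(n,uv,y,C=None):
    a,b=ray_case(n,uv,C);return a,b,(b-a)
def elbow(uv,y,zf=.030):
    a,b=ray_case("top",uv);d=b-a
    # use row only: x-z line
    F=np.array([.04,zf]);p=a[[0,2]]-F;q=d[[0,2]]
    rt=np.roots([q@q,2*p@q,p@p-.0825**2]);return [(a+t*d).round(4).tolist() for t in rt]
E
python3 - <<'E'
from h import *
for zf in(.024,.03,.036): print(zf,elbow((270+178/4-.4,150+153/4-.4),None,zf))
a,b=ray_case("top",(270+145/4-.4,150+85/4-.4));print(a,b)
E
```

```text
0.024 [[0.0353, -0.1806, 0.1064], [0.0633, -0.1936, -0.0551]]
0.03 [[0.0343, -0.1801, 0.1123], [0.0624, -0.1931, -0.0494]]
0.036 [[0.0333, -0.1796, 0.1182], [0.0614, -0.1927, -0.0437]]
[ 0.10896636 -0.16380041  0.        ] [ 0.04564102 -0.14479944  0.3       ]
```

>>> jog_arm(deltas=[[[-1, 0.3, 0, 0.06, 0], [-1, 0.3, 0.01, 0.06, 0], [-1, 0.3, 0, 0.05, 0], [-1, 0.3, 0.01, 0.05, 0], [-1, 0.0, 0, 0, 0]]])

```text
time_s: 6.92
tcp_pos: [0.6416, 0.0777, 0.2933]
eef_rot: [-179.9, -0.1, -88.9]
contact_force: [-2.0, -3.8, 4.6]
gripper_width: 0.0092
gripper_force: 25.0
```

```bash
cat >> h.py <<'E'
def griprow():
    t=r.capture("top");g=t.max(2)[165:205,314:321].astype(float)
    print("rows165+",g.mean(1).round(0).astype(int).tolist());return t
E
python3 - <<'E'
from h import *
st();cv2.imwrite("pics/t3.png",griprow())
t=cv2.imread("pics/t2.png");print(t.max(2)[165:205,314:321].mean(1).round(0).astype(int).tolist())
E
```

```text
6.92 [0.6416 0.0777 0.2933] [-1.799e+02 -1.000e-01 -8.890e+01] [-2.  -3.8  4.6] 0.0092 25.0
rows165+ [62, 58, 53, 50, 48, 45, 43, 42, 41, 40, 40, 38, 39, 31, 112, 178, 177, 149, 54, 39, 27, 58, 131, 177, 177, 178, 179, 181, 182, 183, 183, 183, 183, 183, 183, 182, 182, 183, 183, 184]
[61, 57, 53, 49, 47, 44, 41, 41, 40, 40, 39, 38, 38, 31, 110, 176, 175, 176, 177, 178, 156, 80, 31, 32, 27, 114, 176, 178, 179, 180, 180, 181, 180, 181, 181, 180, 180, 181, 181, 181]
```

```bash
cat > fit.py <<'E'
from h import *
from scipy.optimize import least_squares,brentq
import sys
TH=[1.08,1.14]+[float(a) for a in sys.argv[1::2]];RW=[187.4,184.5]+[float(a) for a in sys.argv[2::2]]
for zf in(.024,.03,.036):
    E=[np.array([.04-np.sqrt(.0825**2-(.035-zf)**2),.035])]+[np.array(elbow((317,w),None,zf)[0])[[0,2]] for w in RW]
    pin=lambda q,t:np.array([.11-q[0]*np.cos(t+q[1]),.088+q[0]*np.sin(t+q[1])])
    f=lambda q:[np.linalg.norm(pin(q,t)-e)-q[2] for t,e in zip([0]+TH,E)]+[.1*(q[0]*np.sin(q[1])-.011)]
    s=least_squares(f,[.105,.1,.086])
    g=lambda t:np.linalg.norm(pin(s.x,t)-[.04,zf])-.0825-s.x[2]
    print(zf,s.x.round(4),np.round(s.fun,4),[round(e[0],4) for e in E],brentq(g,.9,1.8) if g(.9)*g(1.8)<0 else None)
E
python3 fit.py
```

```text
0.024 [0.0998 0.1278 0.0843] [ 0.     -0.0003  0.0003  0.0002] [np.float64(-0.0418), np.float64(0.0366), np.float64(0.0453)] 1.1886228199112137
0.03 [0.1042 0.1246 0.0821] [ 0.     -0.0003  0.0003  0.0002] [np.float64(-0.0423), np.float64(0.0355), np.float64(0.0442)] 1.1898108988688438
0.036 [0.1083 0.1222 0.08  ] [ 0.     -0.0004  0.0004  0.0002] [np.float64(-0.0425), np.float64(0.0345), np.float64(0.0431)] 1.1928387584395812
```

>>> jog_arm(deltas=[[[-1, 0.15, 0, 0.02, 0], [-1, 0.15, 0, 0.02, 0], [-1, 0.1, 0, 0.01, 0], [-1, 0.0, 0, 0, 0]]])

```text
time_s: 7.48
tcp_pos: [0.6454, 0.0777, 0.2938]
eef_rot: [-179.9, -0.1, -88.9]
contact_force: [-1.6, -4.1, 5.3]
gripper_width: 0.0092
gripper_force: 25.0
```

```bash
python3 - <<'E'
from h import *
st();griprow()
E
```

```text
7.47 [0.6454 0.0777 0.2938] [-1.799e+02 -1.000e-01 -8.890e+01] [-1.6 -4.1  5.3] 0.0092 25.0
rows165+ [62, 58, 54, 50, 48, 45, 43, 42, 41, 40, 39, 39, 39, 31, 112, 177, 143, 36, 44, 22, 85, 153, 178, 178, 178, 179, 180, 181, 182, 183, 183, 183, 183, 184, 184, 183, 183, 183, 184, 179]
```

```bash
python3 fit.py 1.159 183.0
```

```text
0.024 [0.0998 0.1296 0.0844] [ 0.     -0.0003  0.0002  0.      0.0002] [np.float64(-0.0418), np.float64(0.0366), np.float64(0.0453), np.float64(0.0498)] 1.1896601493435015
0.03 [0.1042 0.1287 0.0825] [ 0.     -0.0004  0.0002  0.0001  0.0002] [np.float64(-0.0423), np.float64(0.0355), np.float64(0.0442), np.float64(0.0487)] 1.1922734514410727
0.036 [0.1084 0.1239 0.0802] [ 0.     -0.0004  0.0003  0.      0.0002] [np.float64(-0.0425), np.float64(0.0345), np.float64(0.0431), np.float64(0.0476)] 1.1939363067158821
```

>>> jog_arm(deltas=[[[-1, 0.1, 0, 0.01, 0], [-1, 0.1, 0, 0.01, 0], [-1, 0.0, 0, 0, 0]]])

```text
time_s: 7.9
tcp_pos: [0.6475, 0.0778, 0.2939]
eef_rot: [-179.9, -0.1, -88.9]
contact_force: [-1.5, -4.8, 4.3]
gripper_width: 0.0091
gripper_force: 25.0
```

```bash
python3 - <<'E'
from h import *
st();griprow()
E
```

```text
7.9 [0.6475 0.0778 0.2939] [-1.799e+02 -1.000e-01 -8.890e+01] [-1.5 -4.8  4.3] 0.0091 25.0
rows165+ [62, 58, 54, 50, 48, 45, 43, 42, 41, 40, 40, 39, 39, 31, 112, 150, 54, 42, 26, 59, 134, 180, 179, 178, 178, 179, 180, 181, 183, 183, 184, 184, 184, 184, 184, 183, 183, 184, 176, 142]
```

>>> jog_arm(deltas=[[[-1, 0.1, 0, 0.01, 0], [-1, 0.1, 0, 0.0, 0], [-1, 0.0, 0, 0, 0]]])

```text
time_s: 8.32
tcp_pos: [0.6496, 0.0778, 0.2941]
eef_rot: [-179.9, -0.0, -88.9]
contact_force: [0.2, -4.6, 5.0]
gripper_width: 0.009
gripper_force: 25.0
```

```bash
python3 - <<'E'
from h import *
st();griprow()
E
```

```text
8.32 [0.6496 0.0778 0.2941] [-179.9   -0.   -88.9] [ 0.2 -4.6  5. ] 0.009 25.0
rows165+ [62, 58, 54, 51, 48, 45, 43, 42, 41, 40, 40, 39, 39, 32, 49, 68, 41, 29, 52, 130, 182, 181, 179, 179, 179, 179, 181, 182, 183, 184, 184, 184, 184, 184, 184, 184, 183, 184, 161, 105]
```

>>> jog_arm(deltas=[[[-1, 0.1, 0, 0, 0], [-1, 0.0, 0, 0, 0]]])

```text
time_s: 8.62
tcp_pos: [0.6507, 0.0778, 0.2942]
eef_rot: [-179.9, -0.0, -88.9]
contact_force: [-1.3, -3.5, 5.4]
gripper_width: 0.0088
gripper_force: 25.0
```

```bash
python3 - <<'E'
from h import *
st();griprow()
E
```

```text
8.62 [0.6507 0.0778 0.2942] [-179.9   -0.   -88.9] [-1.3 -3.5  5.4] 0.0088 25.0
rows165+ [62, 58, 54, 50, 48, 45, 42, 42, 41, 40, 40, 39, 39, 31, 21, 35, 39, 20, 111, 179, 182, 181, 179, 179, 179, 180, 181, 182, 183, 184, 184, 184, 184, 185, 185, 184, 184, 171, 130, 105]
```

>>> jog_arm(deltas=[[[-1, 0.1, 0, 0, 0], [-1, 0.0, 0, 0, 0]]])

```text
time_s: 8.93
tcp_pos: [0.6519, 0.0778, 0.2943]
eef_rot: [-179.8, -0.0, -88.9]
contact_force: [-0.8, -4.9, 5.1]
gripper_width: 0.0093
gripper_force: 25.0
```

```bash
python3 - <<'E'
from h import *
st();griprow()
E
```

```text
8.93 [0.6519 0.0778 0.2943] [-179.8   -0.   -88.9] [-0.8 -4.9  5.1] 0.0093 25.0
rows165+ [62, 58, 54, 50, 48, 45, 43, 42, 41, 41, 40, 39, 38, 33, 25, 25, 23, 83, 153, 182, 182, 181, 180, 179, 179, 180, 181, 182, 183, 184, 184, 184, 184, 185, 185, 184, 176, 142, 105, 105]
```

>>> jog_arm(deltas=[[[-1, 0.1, 0, 0, 0], [-1, 0.0, 0, 0, 0]]])

```text
time_s: 9.22
tcp_pos: [0.6521, 0.0778, 0.2943]
eef_rot: [-179.9, -0.0, -88.9]
contact_force: [-4.1, -3.4, 8.1]
gripper_width: 0.009
gripper_force: 25.0
```

```bash
python3 - <<'E'
from h import *
st();griprow()
E
```

```text
9.22 [0.6521 0.0778 0.2943] [-179.9   -0.   -88.9] [-4.1 -3.4  8.1] 0.009 25.0
rows165+ [62, 58, 55, 51, 48, 45, 43, 43, 41, 37, 29, 32, 28, 18, 111, 178, 179, 179, 180, 182, 182, 181, 180, 179, 179, 180, 181, 182, 183, 184, 184, 184, 178, 148, 109, 105, 105, 129, 170, 185]
```

Snapped: the grip row jumped rearward by about 10 mm and the x force rose slightly. Now I ease the lid back about 6 mm onto the stay.

>>> jog_arm(deltas=[[[-1, -0.15, 0, -0.01, 0], [-1, -0.15, 0, -0.02, 0], [-1, -0.15, 0, -0.02, 0], [-1, -0.1, 0, -0.01, 0], [-1, 0, 0, 0, 0]]])

```text
time_s: 9.9
tcp_pos: [0.6478, 0.0778, 0.2938]
eef_rot: [-179.8, -0.0, -88.9]
contact_force: [2.4, -4.2, 5.1]
gripper_width: 0.0089
gripper_force: 25.0
```

```bash
python3 - <<'E'
from h import *
st();griprow()
E
```

```text
9.9 [0.6478 0.0778 0.2938] [-179.8   -0.   -88.9] [ 2.4 -4.2  5.1] 0.0089 25.0
rows165+ [62, 58, 54, 50, 48, 45, 43, 42, 37, 28, 30, 30, 21, 19, 113, 179, 178, 179, 180, 181, 181, 180, 179, 178, 178, 179, 180, 181, 182, 183, 183, 162, 110, 111, 109, 104, 135, 178, 184, 184]
```

>>> jog_arm(deltas=[[[-1, -0.1, 0, -0.01, 0], [-0.9, 0, 0, 0, 0], [-0.66, 0, 0, 0, 0], [-0.66, 0, 0, 0, 0], [-0.66, 0, 0, 1.0, 0], [-0.66, 0, 0, 2.0, 0], [-0.66, 0, 0, 2, 0], [-0.66, 0, 0, 0, 0]]])

```text
time_s: 10.95
tcp_pos: [0.6455, 0.0788, 0.3444]
eef_rot: [-179.9, 0.1, -88.9]
contact_force: [-0.6, 0.5, -0.1]
gripper_width: 0.015
gripper_force: 0.0
```

```bash
python3 - <<'E'
from h import *
st();griprow()
E
```

```text
10.95 [0.6455 0.0788 0.3444] [-1.799e+02  1.000e-01 -8.890e+01] [-0.6  0.5 -0.1] 0.015 0.0
rows165+ [63, 58, 55, 51, 49, 45, 43, 43, 38, 29, 31, 31, 21, 19, 114, 181, 180, 181, 182, 183, 183, 182, 181, 180, 180, 181, 182, 183, 184, 185, 186, 164, 112, 112, 110, 106, 137, 180, 186, 186]
```

>>> jog_arm(deltas=[[[0.4, 0, -4.4, 1, 0], [0.4, -1.4, -4.4, 0, 0], [0.4, -1.4, -4.4, 0, 0], [0.4, -1.4, -4.4, 0, 0], [0.4, -1.4, -4.4, 0, 0], [0.4, -1.4, -4.4, -3, 0], [0.4, -1.4, -4.5, -5, 0], [0.4, -1.5, -4.5, -5, 0]]])

```text
time_s: 12.0
tcp_pos: [0.5476, -0.2682, 0.2297]
eef_rot: [180.0, 0.0, -88.9]
contact_force: [1.2, -0.3, -0.1]
gripper_width: 0.0614
gripper_force: 0.0
```

>>> jog_arm(deltas=[[[0.4, 0, 0, -4, 0], [0.4, 0, 0, 0, 0], [0.4, 0, 0, 0, 0]]])

```text
time_s: 12.38
tcp_pos: [0.5496, -0.2672, 0.1929]
eef_rot: [-179.9, -0.0, -88.9]
contact_force: [0.2, 0.8, 0.5]
gripper_width: 0.0615
gripper_force: 0.0
```

```bash
python3 - <<'E'
from h import *
st()
C=cam("wrist");w=r.capture("wrist");t=r.capture("top")
cv2.imwrite("pics/t4.png",t);cv2.imwrite("pics/w4.png",w)
print(w2px("wrist",[(.5465,-.275,.046),(.5465,-.275,.034)],C).round(1), np.round(C[2],4).tolist())
a=cv2.resize(t[150:260,195:330],None,fx=3,fy=3,interpolation=cv2.INTER_CUBIC)
b=cv2.resize(w,(390,292))
o=np.zeros((330,800,3),np.uint8);o[:330,:405]=a;o[:292,408:798]=b;cv2.imwrite("pics/m4.png",o)
E
```

```text
12.38 [ 0.5496 -0.2672  0.1929] [-179.9   -0.   -88.9] [0.2 0.8 0.5] 0.0615 0.0
[[282.8 198.3]
 [282.7 195.2]] [[-0.9998, -0.0195, -0.0011, 0.5448], [0.019, -0.9592, -0.282, -0.2472], [0.0044, -0.2819, 0.9594, -0.4179], [0.0, 0.0, 0.0, 1.0]]
```

View pics/m4.png

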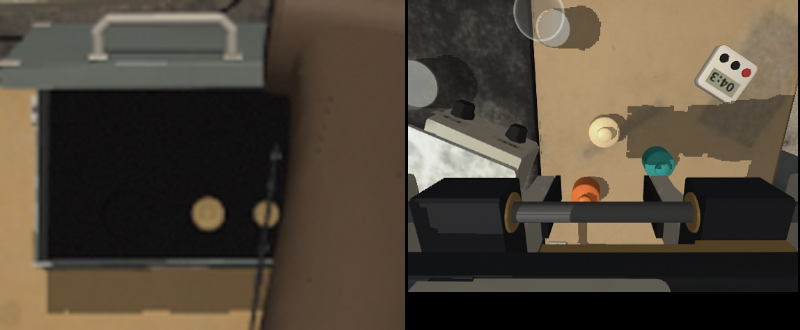

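The crop shows the case open, with small weights at crop (208,213) and (266,213) and the empty recess faintly visible near (125,210). In the wrist view the brass weight is at crop (604,131), the turquoise at (659,160) and the orange at (586,190). Next I locate the brass weight precisely by segmentation.

```bash
python3 - <<'E'
from h import *
C=cam("wrist");w=cv2.imread("pics/w4.png")
hsv=cv2.cvtColor(w,cv2.COLOR_BGR2HSV)
print(w[188,281],w[170,262],w[188,320],hsv[188,281])
m=((w[:,:,2]>215)&(w[:,:,0]<200)).astype(np.uint8)
m[:140]=0;m[240:]=0;m[:,:240]=0;m[:,320:]=0
n,l,s,c=cv2.connectedComponentsWithStats(m);i=1+s[1:,4].argmax();print(s[i],c[i])
x,y,ww,h=s[i,:4]
# predict silhouette of weight at guess, fit
from scipy.optimize import least_squares
a=np.linspace(0,2*np.pi,40);ring=lambda rr,z:np.c_[rr*np.cos(a),rr*np.sin(a),0*a+z]
M=np.r_[ring(.021,.0),ring(.021,.034),ring(.01,.046)]
def bb(q):
    p=w2px("wrist",M+[q[0],q[1],0],C);return np.r_[p.min(0),p.max(0)]
o=least_squares(lambda q:bb(q)-[x,y,x+ww,y+h],[.5465,-.28]);print(o.x,o.fun.round(1))
R=lambda uv,z:ray_case("top",uv)
for uv in[(195+208/3,150+213/3),(195+266/3,150+213/3),(195+125/3,150+210/3)]:
    A,B=R(uv,0);print((A+(B-A)*.045/.3).round(4))
E
```

```text
[161 219 231] [112 150 177] [63 79 91] [ 25  77 231]
[260 170  36  42 960] [275.44270833 189.059375  ]
[ 0.55162711 -0.27553459] [-4.8 -3.9  4.8  4. ]
[-0.0554 -0.0318  0.045 ]
[-0.0558 -0.0908  0.045 ]
[-0.0516  0.0527  0.045 ]
```

>>> jog_arm(deltas=[[[0.4, -0.36, -0.83, 0, 0.18], [0.4, 0, 0, 0, 0.18], [0.4, 0, 0, 0, 0.18], [0.4, 0, 0, 0, 0.18], [0.4, 0, 0, -2, 0.18], [0.4, 0, 0, -2, 0.18], [0.4, 0, 0, -2, 0.18], [0.4, 0, 0, -2, 0.18]]])

```text
time_s: 13.48
tcp_pos: [0.5466, -0.2753, 0.1129]
eef_rot: [180.0, -0.2, -6.0]
contact_force: [1.3, 1.0, -0.3]
gripper_width: 0.0613
gripper_force: 0.0
```

>>> jog_arm(deltas=[[[0.4, 0, 0, 0, 0.127], [0.4, 0, 0, 0, 0]]])

```text
time_s: 13.72
tcp_pos: [0.5463, -0.2753, 0.1129]
eef_rot: [180.0, -0.1, 0.9]
contact_force: [-0.2, 1.0, 0.3]
gripper_width: 0.0615
gripper_force: 0.0
```

```bash
python3 - <<'E'
from h import *
st()
C=cam("wrist");w=r.capture("wrist");cv2.imwrite("pics/w5.png",w)
a=np.linspace(0,2*np.pi,30)
for z,rr in((.034,.021),(.046,.01)):
    p=w2px("wrist",np.c_[.546+rr*np.cos(a),-.2755+rr*np.sin(a),0*a+z],C);cv2.polylines(w,[p.astype(int)],True,(0,0,255),1)
cv2.imwrite("pics/w5o.png",w)
E
```

```text
13.72 [ 0.5463 -0.2753  0.1129] [ 1.8e+02 -1.0e-01  9.0e-01] [-0.2  1.   0.3] 0.0615 0.0
```

View pics/w5o.png

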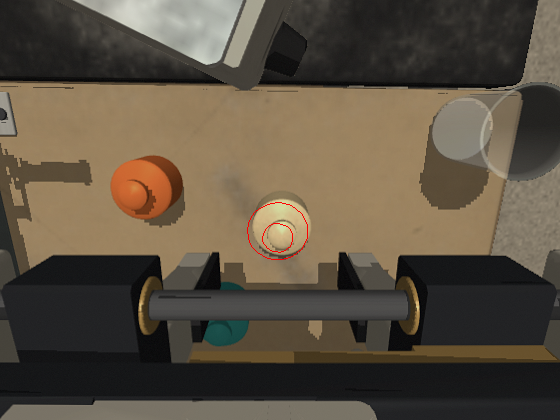

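The picture shows the brass weight at (280,228) with its knob at (281,236), about 2 mm to the right of my overlay. I correct for that, descend and grip.

>>> jog_arm(deltas=[[[0.4, 0, -0.15, -3, 0], [0.4, 0, 0, -3, 0], [0.4, 0, 0, -1.85, 0], [0.4, 0, 0, 0, 0], [-1, 0, 0, 0, 0], [-1, 0, 0, 0, 0], [-1, 0, 0, 0, 0], [-1, 0, 0, 0, 0]]], force=30)

```text
time_s: 14.78
tcp_pos: [0.5458, -0.2771, 0.0341]
eef_rot: [180.0, -0.1, 0.9]
contact_force: [-0.4, 3.1, 6.8]
gripper_width: 0.0398
gripper_force: 30.0
```

>>> jog_arm(deltas=[[[-1, 0, 0, 0, 0], [-1, 0, 0, 1, 0], [-1, 0, 0, 3, 0], [-1, 0, 0, 4, 0], [-1, 0, 0, 4, 0], [-1, 0, 0, 4, 0], [-1, 0, 0, 0, 0]]])

```text
time_s: 15.65
tcp_pos: [0.5465, -0.2775, 0.1966]
eef_rot: [179.9, -0.3, 0.9]
contact_force: [0.1, -0.3, -5.5]
gripper_width: 0.0392
gripper_force: 29.8
```

```bash
python3 - <<'E'
from h import *
st()
print(O0+np.array([[np.cos(YAW),-np.sin(YAW)],[np.sin(YAW),np.cos(YAW)]])@[-.055,.055])
w=r.capture("wrist");cv2.imwrite("pics/w6.png",w)
E
```

```text
15.65 [ 0.5465 -0.2775  0.1966] [179.9  -0.3   0.9] [ 0.1 -0.3 -5.5] 0.0392 29.8
[0.5055758  0.13116326]
```

>>> jog_arm(deltas=[[[-1, -1, 2.2, 0, 0], [-1, -1.3, 4.8, 0, 0], [-1, -1.3, 5.1, 0, 0], [-1, -1.3, 5.1, 0, 0], [-1, -1.3, 5.1, 0, 0], [-1, -1.3, 5.1, 0, 0], [-1, -1.3, 5.1, 0, 0], [-1, -1.3, 5.1, 0, 0]]])

```text
time_s: 16.7
tcp_pos: [0.4423, 0.0998, 0.1915]
eef_rot: [179.9, 0.2, 0.8]
contact_force: [1.1, 1.0, -4.8]
gripper_width: 0.0393
gripper_force: 29.8
```

>>> jog_arm(deltas=[[[-1, 0, 3.25, 0, 0], [-1, 0, 0, 0, 0], [-1, 0, 0, 0, 0]]])

```text
time_s: 17.08
tcp_pos: [0.4431, 0.1308, 0.1917]
eef_rot: [179.9, 0.2, 0.9]
contact_force: [-0.6, 0.7, -4.1]
gripper_width: 0.0393
gripper_force: 29.8
```

```bash
python3 - <<'E'
from h import *
st();C=cam("wrist");w=r.capture("wrist");cv2.imwrite("pics/w7.png",w)
g=np.clip(w.astype(float)*4,0,255).astype(np.uint8)
a=np.linspace(0,2*np.pi,40)
p=w2px("wrist",np.c_[.5056+.024*np.cos(a),.1312+.024*np.sin(a),0*a+.028],C);print(p.mean(0))
cv2.polylines(g,[p.astype(int)],True,(0,0,255),1)
c,s=np.cos(YAW),np.sin(YAW);K=np.array([(-107,137),(107,137),(107,-137),(-107,-137)])/1e3@np.array([[c,s],[-s,c]])+O0
for z in(.088,):
    q=w2px("wrist",np.c_[K,np.full(4,z)],C);cv2.polylines(g,[q.astype(int)],True,(0,255,0),1)
cv2.imwrite("pics/w7o.png",g)
E
```

```text
17.07 [0.4431 0.1308 0.1917] [179.9   0.2   0.9] [-0.6  0.7 -4.1] 0.0393 29.8
[278.1224004  131.52054052]
```

View pics/w7o.png

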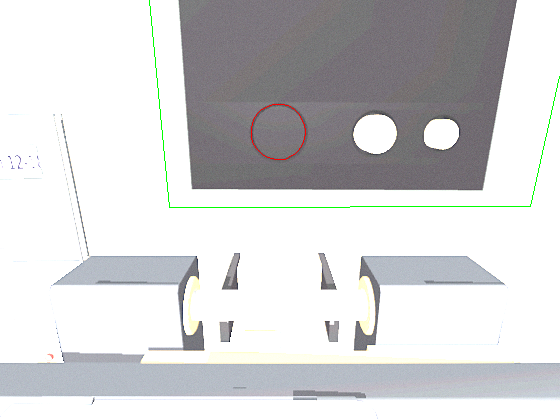

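The tray is visible, with the small weights at (375,134) and (441,134) and the predicted recess ring at (278,131). I refine the recess position with image code on the raw picture.

```bash
python3 - <<'E'
from h import *
w=cv2.imread("pics/w7.png");C=cam("wrist")
g=w.astype(float).mean(2)[85:180,225:335]
print(g.min(),g.max(),np.median(g))
s=cv2.GaussianBlur(g,(0,0),1.2)
print("col profile row131:",s[46,10:100:3].round(1).tolist());print("row profile col278:",s[::3,53].round(1).tolist())
# template: gradient contrast across an r-ring, per centre
from scipy.ndimage import map_coordinates
a=np.linspace(0,2*np.pi,60,endpoint=False);P=w2px("wrist",np.c_[.5056+.024*np.cos(a),.1312+.024*np.sin(a),0*a+.028],C);c0=P.mean(0)
best=[]
for dx in np.arange(-12,12.1,1):
  for dy in np.arange(-12,12.1,1):
    f=lambda k:map_coordinates(s,[(c0[1]+dy+k*(P[:,1]-c0[1]))-85,(c0[0]+dx+k*(P[:,0]-c0[0]))-225],order=1)
    best.append((np.abs(f(1.06)-f(.94)).mean(),np.abs((f(1.0)-.5*(f(1.1)+f(.9)))).mean(),dx,dy))
best.sort(reverse=True);print(np.round(best[:4],2).tolist());best.sort(key=lambda b:-b[1]);print(np.round(best[:4],2).tolist())
e=np.clip((w[60:200,200:470].astype(float)-8)*12,0,255).astype(np.uint8);cv2.imwrite("pics/e7.png",cv2.resize(e,None,fx=2.9,fy=2.9))
print([px2w("wrist",(c0[0]+d[0],c0[1]+d[1]),.028,C).round(4).tolist() for d in[(0,0),(best[0][2],best[0][3])]])
E
```

```text
19.333333333333332 35.0 30.0
col profile row131: [31.1, 30.7, 30.7, 30.7, 30.7, 26.9, 28.0, 30.8, 30.6, 30.8, 30.8, 30.5, 31.0, 31.3, 30.9, 31.2, 30.9, 31.1, 30.6, 30.9, 30.9, 30.8, 30.5, 27.3, 27.3, 30.7, 30.3, 30.5, 30.7, 30.9]
row profile col278: [29.4, 29.4, 29.3, 29.8, 30.0, 29.7, 26.9, 30.1, 32.4, 32.0, 32.2, 32.2, 31.9, 31.4, 31.3, 31.2, 30.7, 30.7, 30.7, 30.9, 30.7, 30.3, 30.1, 30.0, 29.0, 25.8, 27.9, 28.3, 28.3, 28.9, 28.6, 28.1]
[[3.76, 1.48, -2.0, 0.0], [3.72, 1.48, 3.0, 0.0], [3.68, 1.49, -2.0, -1.0], [3.64, 1.48, 3.0, -1.0]]
[[1.4, 3.56, 1.0, 0.0], [1.62, 3.49, 0.0, 0.0], [1.73, 3.47, 1.0, -1.0], [1.9, 3.4, 0.0, -1.0]]
[[0.5059, 0.1312, 0.028], [0.5059, 0.1303, 0.028]]
```

>>> jog_arm(deltas=[[[-1, 3.1, 0, 0, 0], [-1, 3.15, 0, 0, 0], [-1, 0, 0, -4, 0], [-1, 0, 0, -4, 0], [-1, 0, 0, -3, 0], [-1, 0, 0, -1.5, 0], [-1, 0, 0, 0, 0], [-1, 0, 0, 0, 0]]])

```text
time_s: 18.12
tcp_pos: [0.5075, 0.1316, 0.0692]
eef_rot: [-180.0, -0.1, 0.9]
contact_force: [0.2, -0.1, -4.4]
gripper_width: 0.0392
gripper_force: 29.8
```

>>> jog_arm(deltas=[[[-1, -0.15, -0.07, 0, 0], [-1, 0, 0, -0.3, 0], [-1, 0, 0, -0.3, 0], [-1, 0, 0, -0.3, 0], [-1, 0, 0, -0.2, 0], [-1, 0, 0, 0, 0]]])

```text
time_s: 18.88
tcp_pos: [0.5051, 0.1306, 0.0568]
eef_rot: [180.0, 0.0, 0.9]
contact_force: [-1.0, 0.4, -4.7]
gripper_width: 0.0393
gripper_force: 29.8
```

>>> jog_arm(deltas=[[[-1, 0, 0, -0.2, 0], [-1, 0, 0, -0.2, 0], [-1, 0, 0, -0.15, 0], [-1, 0, 0, 0, 0]]])

```text
time_s: 19.38
tcp_pos: [0.5051, 0.1306, 0.0514]
eef_rot: [180.0, 0.0, 0.9]
contact_force: [-0.1, -0.0, -4.2]
gripper_width: 0.0397
gripper_force: 29.8
```

>>> jog_arm(deltas=[[[-1, 0, 0, -0.1, 0], [-1, 0, 0, -0.05, 0], [-1, 0, 0, 0, 0]]])

```text
time_s: 19.75
tcp_pos: [0.5052, 0.1307, 0.05]
eef_rot: [180.0, 0.0, 0.9]
contact_force: [-0.5, 1.0, -4.3]
gripper_width: 0.0391
gripper_force: 29.8
```

>>> jog_arm(deltas=[[[-1, 0, 0, -0.08, 0], [-1, 0, 0, 0, 0]]])

```text
time_s: 20.0
tcp_pos: [0.5053, 0.1307, 0.0496]
eef_rot: [-180.0, -0.0, 0.9]
contact_force: [-2.3, -0.4, 1.2]
gripper_width: 0.0393
gripper_force: 30.0
```

>>> jog_arm(deltas=[[[-0.3, 0, 0, 0, 0], [0.25, 0, 0, 0, 0], [0.25, 0, 0, 0, 0], [0.25, 0, 0, 0, 0], [0.25, 0, 0, 2, 0], [0.25, 0, 0, 4, 0], [0.25, 0, 0, 6, 0], [0.25, -3, 0, 6, 0]]])

```text
time_s: 21.0
tcp_pos: [0.478, 0.1308, 0.2269]
eef_rot: [180.0, -0.0, 0.8]
contact_force: [-0.3, 1.4, -0.3]
gripper_width: 0.0551
gripper_force: 0.0
```

>>> jog_arm(deltas=[[[0.25, -3, 0, 0, 0], [0.25, 0, 0, 0, 0], [0.25, 0, 0, 0, 0]]])

```text
time_s: 21.38
tcp_pos: [0.4474, 0.1308, 0.2252]
eef_rot: [-180.0, -0.0, 0.9]
contact_force: [0.7, -0.0, 0.2]
gripper_width: 0.0546
gripper_force: 0.0
```

```bash
python3 - <<'E'
from h import *
st();C=cam("wrist");w=r.capture("wrist");cv2.imwrite("pics/w8.png",w);t=griprow();cv2.imwrite("pics/t8.png",t)
a=np.linspace(0,2*np.pi,40)
for q,rr,z in(((.5057,.1308),.021,.05),((.5057,.1308),.01,.062)):
    p=w2px("wrist",np.c_[q[0]+rr*np.cos(a),q[1]+rr*np.sin(a),0*a+z],C);cv2.polylines(w,[p.astype(int)],True,(0,0,255),1);print(p.mean(0))
A=w[0:300,130:490]
B=cv2.resize(t[150:250,270:370],None,fx=3,fy=3,interpolation=cv2.INTER_CUBIC)
cv2.imwrite("pics/m8.png",np.hstack([A,B]))
for zf in(.024,.03,.036): print(zf,elbow((317,175.7),None,zf)[0])
E
```

```text
21.38 [0.4474 0.1308 0.2252] [-180.    -0.     0.9] [ 0.7 -0.   0.2] 0.0546 0.0
rows165+ [56, 52, 49, 45, 43, 41, 38, 37, 33, 25, 27, 27, 17, 17, 103, 164, 163, 164, 165, 166, 166, 165, 164, 164, 163, 164, 166, 166, 167, 168, 168, 148, 101, 101, 99, 95, 124, 163, 169, 169]
[278.87620267 136.45327192]
[278.87629163 137.7242933 ]
0.024 [0.073, -0.1904, 0.0996]
0.03 [0.0717, -0.1898, 0.1062]
0.036 [0.0704, -0.1892, 0.1127]
```

View pics/m8.png

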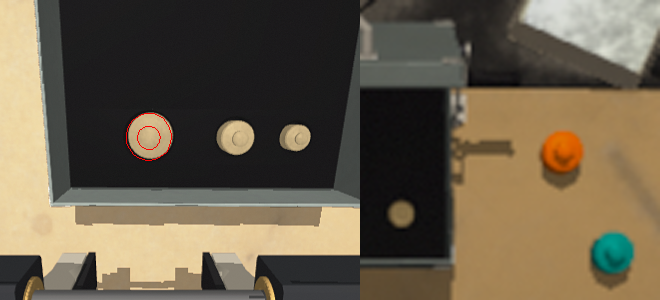

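The weight sits in the recess at crop (149,137), exactly on the overlay for the fully-down height. The stay is still locked, with its grip over the dark edge at crop (485,78). Next I go over beside the grip and measure it with the wrist camera.

>>> jog_arm(deltas=[[[0.25, 0, -4, 0, 0], [0.25, 0, -5.2, 0, 0], [0.25, 0, -5.2, 0, 0], [0.25, 0, -5.2, 0, 0], [0.25, 0, -5.2, 0, 0], [0.25, 2.0, -5, 0, 0], [0.25, 5, -0.8, 0, 0], [0.25, 4.8, 0, 0, 0]]])

```text
time_s: 22.48
tcp_pos: [0.5667, -0.1774, 0.2241]
eef_rot: [180.0, 0.1, 0.7]
contact_force: [-0.7, 0.9, 0.4]
gripper_width: 0.0548
gripper_force: 0.0
```

>>> jog_arm(deltas=[[[0.25, 0, 0, 0, 0], [0.25, 0, 0, 0, 0]]])

```text
time_s: 22.72
tcp_pos: [0.5649, -0.1756, 0.2236]
eef_rot: [-180.0, 0.2, 0.8]
contact_force: [-0.1, 0.5, -0.1]
gripper_width: 0.0548
gripper_force: 0.0
```

```bash
python3 - <<'E'
from h import *
st();C=cam("wrist");w=r.capture("wrist");cv2.imwrite("pics/w9.png",w)
R=np.array([[np.cos(YAW),-np.sin(YAW)],[np.sin(YAW),np.cos(YAW)]])
f=lambda x,y,z:np.r_[O0+R@[x,y],z]
p=w2px("wrist",[f(.072,-.160,.106),f(.072,-.182,.106),f(.072,-.2085,.106),f(.04,-.182,.03)],C);print(p.round(1))
for t in (.35,.6,.85):
    c=int(p[0,0]+t*(p[2,0]-p[0,0]));r0=int(p[1,1]);a=max(0,r0-45)
    print(c,a,w[a:r0+46,c].max(1).tolist())
r0=int(p[1,1]);print(w[r0,int(p[0,0])-20:int(p[2,0])+25:2].max(1).tolist())
E
```

```text
22.73 [ 0.5649 -0.1756  0.2236] [-180.     0.2    0.8] [-0.1  0.5 -0.1] 0.0548 0.0
[[153.3 122.3]
 [182.8 122.2]
 [218.4 122.2]
 [206.7 154.2]]
176 77 [43, 42, 41, 40, 42, 43, 43, 43, 45, 44, 46, 45, 46, 42, 43, 42, 45, 47, 50, 51, 47, 41, 44, 42, 43, 44, 43, 43, 43, 42, 40, 35, 59, 107, 108, 149, 195, 196, 194, 187, 133, 18, 25, 30, 31, 37, 38, 35, 33, 29, 27, 24, 24, 23, 19, 10, 59, 149, 208, 204, 203, 202, 203, 203, 203, 203, 202, 203, 203, 206, 181, 131, 192, 163, 76, 70, 79, 86, 84, 76, 67, 55, 69, 103, 103, 110, 109, 105, 104, 115, 113]
192 77 [45, 46, 43, 42, 42, 43, 42, 41, 41, 41, 41, 39, 40, 42, 41, 42, 44, 47, 47, 51, 50, 49, 48, 45, 43, 43, 42, 43, 43, 42, 44, 37, 48, 91, 100, 128, 187, 193, 192, 186, 132, 16, 27, 30, 32, 32, 33, 34, 33, 29, 29, 26, 23, 22, 20, 16, 27, 127, 202, 197, 195, 196, 195, 195, 195, 192, 186, 186, 186, 183, 188, 194, 194, 193, 194, 193, 194, 194, 195, 194, 195, 195, 196, 195, 196, 196, 193, 186, 165, 109, 112]
208 77 [44, 44, 43, 43, 46, 49, 50, 46, 46, 47, 49, 52, 51, 52, 49, 48, 45, 44, 43, 43, 42, 42, 40, 41, 41, 40, 41, 42, 44, 41, 41, 35, 42, 80, 103, 127, 181, 179, 110, 40, 24, 25, 26, 28, 30, 28, 26, 27, 24, 25, 25, 25, 23, 23, 21, 21, 16, 21, 127, 202, 192, 189, 186, 188, 189, 190, 190, 189, 190, 192, 192, 192, 193, 192, 193, 193, 192, 193, 193, 193, 193, 192, 192, 193, 192, 193, 193, 194, 198, 174, 108]
[74, 74, 74, 74, 73, 76, 37, 41, 28, 25, 34, 40, 39, 40, 38, 40, 37, 37, 37, 36, 38, 37, 37, 36, 34, 33, 33, 35, 33, 34, 32, 33, 35, 33, 33, 32, 25, 24, 33, 40, 26, 26, 12, 122, 189, 189, 188, 191, 192, 191, 189, 188, 191, 193, 193]
```

```bash
python3 - <<'E'
from h import *
C=cam("wrist");R=np.array([[np.cos(YAW),-np.sin(YAW)],[np.sin(YAW),np.cos(YAW)]])
f=lambda x,y,z:np.r_[O0+R@[x,y],z]
from scipy.optimize import least_squares
for rt in (175.2,175.7,176.2):
  for rw in(125,126):
    g=lambda q:[w2px("wrist",f(q[0],-.19,q[1]),C)[0,1]-rw,w2px("top",f(q[0],-.19,q[1]))[0,1]-rt]
    s=least_squares(g,[.07,.106]).x
    print(rt,rw,s.round(4),"R to foot zf .024,.03,.036:",[round(float(np.hypot(s[0]-.04,s[1]-z)),4) for z in(.024,.03,.036)])
# circle constraint with wrist only
for zf in(.024,.03,.036):
    h=lambda a:w2px("wrist",f(.04+.0825*np.sin(a[0]),-.19,zf+.0825*np.cos(a[0])),C)[0,1]-125.5
    a=least_squares(h,[.35]).x[0];print(zf,a,.04+.0825*np.sin(a),zf+.0825*np.cos(a))
E
```

```text
175.2 125 [0.0702 0.1212] R to foot zf .024,.03,.036: [0.1018, 0.0961, 0.0904]
175.2 126 [0.0696 0.1242] R to foot zf .024,.03,.036: [0.1044, 0.0987, 0.093]
175.7 125 [0.07   0.1146] R to foot zf .024,.03,.036: [0.0955, 0.0898, 0.0842]
175.7 126 [0.0694 0.1177] R to foot zf .024,.03,.036: [0.0982, 0.0925, 0.0868]
176.2 125 [0.0698 0.108 ] R to foot zf .024,.03,.036: [0.0892, 0.0835, 0.0779]
176.2 126 [0.0692 0.1112] R to foot zf .024,.03,.036: [0.0919, 0.0863, 0.0806]
0.024 0.3627997416480003 0.0692786822769193 0.10112981760724715
0.03 0.36488816132036234 0.06943969773882949 0.1070685032749849
0.036 0.3669784040754196 0.06960072518945257 0.11300679884437809
```

>>> jog_arm(deltas=[[[0, 0, -3, 0, -0.18], [0, 0, 0, 0, -0.18], [0, 0, 0, 0, -0.18], [0, 0, 0, 0, -0.18], [0, 0, 0, 0, -0.18], [0, 0, 0, 0, -0.18], [0, 0, 0, 0, -0.18], [0, 0, 0, 0, -0.18]]])

```text
time_s: 23.78
tcp_pos: [0.5645, -0.2052, 0.2258]
eef_rot: [-180.0, -0.0, -82.0]
contact_force: [0.1, -0.1, -0.0]
gripper_width: 0.0435
gripper_force: 0.0
```

>>> jog_arm(deltas=[[[0, 2, 2, 0, -0.127], [0, 3, 4, 0, 0], [0, 1.9, 2.36, 0, 0], [0, 0, 0, 0, 0], [0, 0, 0, 0, 0]]])

```text
time_s: 24.4
tcp_pos: [0.6337, -0.1218, 0.2252]
eef_rot: [180.0, -0.0, -88.9]
contact_force: [-0.7, -0.2, -0.3]
gripper_width: 0.0437
gripper_force: 0.0
```

```bash
python3 - <<'E'
from h import *
st();C=cam("wrist");w=r.capture("wrist");cv2.imwrite("pics/w10.png",w)
g=w2px("wrist",[(.634,-.13,.11),(.634,-.122,.11),(.634,-.1315,.11)],C);print(g.round(1))
for rr in (150,170,190,210,230,250): print(rr,w[rr,200:360:3].max(1).tolist())
E
```

```text
24.4 [ 0.6337 -0.1218  0.2252] [180.   -0.  -88.9] [-0.7 -0.2 -0.3] 0.0437 0.0
[[278.7 206.9]
 [278.6 216.6]
 [278.8 205.1]]
150 [245, 246, 246, 245, 242, 241, 236, 235, 233, 238, 86, 88, 86, 99, 99, 93, 66, 71, 60, 53, 47, 44, 51, 102, 195, 190, 189, 189, 192, 191, 191, 191, 191, 192, 191, 191, 194, 194, 194, 195, 196, 149, 237, 238, 222, 223, 220, 216, 213, 212, 203, 198, 195, 112]
170 [238, 235, 239, 238, 236, 236, 244, 85, 87, 87, 84, 90, 95, 83, 89, 81, 64, 48, 42, 44, 43, 50, 45, 102, 190, 189, 187, 193, 193, 194, 193, 192, 193, 193, 195, 194, 194, 194, 194, 195, 194, 194, 198, 112, 115, 113, 113, 114, 114, 114, 114, 113, 113, 113]
190 [232, 238, 243, 244, 109, 62, 62, 66, 76, 71, 77, 71, 60, 55, 53, 48, 47, 48, 42, 43, 42, 48, 33, 94, 116, 191, 189, 189, 192, 193, 191, 188, 187, 186, 191, 190, 191, 192, 192, 195, 125, 113, 114, 114, 113, 111, 114, 113, 114, 114, 113, 114, 113, 113]
210 [46, 49, 45, 43, 45, 44, 43, 44, 45, 47, 44, 44, 43, 44, 45, 49, 55, 47, 41, 42, 42, 43, 29, 35, 25, 15, 17, 17, 18, 14, 191, 190, 192, 191, 193, 192, 193, 192, 193, 196, 110, 114, 114, 113, 114, 114, 113, 113, 113, 113, 115, 114, 114, 113]
230 [45, 48, 53, 49, 47, 46, 47, 44, 43, 43, 43, 45, 49, 46, 42, 42, 45, 41, 46, 45, 45, 42, 29, 144, 26, 19, 17, 17, 15, 76, 71, 203, 199, 200, 187, 196, 196, 196, 122, 112, 114, 113, 113, 172, 110, 108, 200, 200, 198, 199, 110, 111, 106, 194]
250 [49, 46, 46, 45, 46, 46, 46, 58, 55, 49, 47, 46, 45, 48, 66, 63, 62, 61, 62, 62, 61, 64, 64, 63, 25, 18, 18, 18, 12, 64, 71, 86, 87, 87, 88, 95, 64, 66, 90, 89, 67, 65, 65, 65, 64, 65, 64, 65, 65, 64, 63, 63, 65, 64]
```

>>> jog_arm(deltas=[[[0, 0, 0, -4, 0], [0, 0, 0, -4, 0], [0, 0, 0, -3.3, 0], [0, 0, 0, 0, 0], [-0.5, 0, 0, 0, 0], [-0.65, 0, 0, 0, 0], [-1, 0, 0, 0, 0], [-1, 0, 0, 0, 0]]], force=35)

```text
time_s: 25.45
tcp_pos: [0.634, -0.1218, 0.113]
eef_rot: [-180.0, -0.0, -88.9]
contact_force: [-2.8, 0.4, 5.7]
gripper_width: 0.0144
gripper_force: 35.0
```

```bash
python3 - <<'E'
from h import *
st()
L=lambda a:8.25*np.array([np.sin(a),np.cos(a)])
p=L(.365)
for a in np.arange(.265,-1.6,-.1):
    n=L(a);print(round(a,3),(n-p).round(2),(n-L(.365)).round(2));p=n
E
```

```text
25.45 [ 0.634  -0.1218  0.113 ] [-180.    -0.   -88.9] [-2.8  0.4  5.7] 0.0144 35.0
0.265 [-0.78  0.26] [-0.78  0.26]
0.165 [-0.81  0.18] [-1.59  0.43]
0.065 [-0.82  0.09] [-2.41  0.53]
-0.035 [-0.82  0.01] [-3.23  0.54]
-0.135 [-0.82 -0.07] [-4.06  0.47]
-0.235 [-0.81 -0.15] [-4.87  0.32]
-0.335 [-0.79 -0.23] [-5.66  0.08]
-0.435 [-0.76 -0.31] [-6.42 -0.22]
-0.535 [-0.73 -0.38] [-7.15 -0.61]
-0.635 [-0.69 -0.46] [-7.84 -1.06]
-0.735 [-0.64 -0.52] [-8.48 -1.59]
-0.835 [-0.58 -0.58] [-9.06 -2.17]
-0.935 [-0.52 -0.64] [-9.58 -2.81]
-1.035 [-0.46 -0.69] [-10.04  -3.49]
-1.135 [-0.39 -0.73] [-10.42  -4.22]
-1.235 [-0.31 -0.76] [-10.73  -4.99]
-1.335 [-0.23 -0.79] [-10.97  -5.78]
-1.435 [-0.15 -0.81] [-11.12  -6.59]
-1.535 [-0.07 -0.82] [-11.19  -7.41]
```

>>> jog_arm(deltas=[[[-1, -0.2, 0, 0.07, 0], [-1, -0.2, 0, 0.07, 0], [-1, -0.2, 0, 0.06, 0], [-1, 0, 0, 0, 0]]], force=40)

```text
time_s: 25.95
tcp_pos: [0.629, -0.1218, 0.1149]
eef_rot: [-179.9, -0.0, -88.9]
contact_force: [4.1, -1.6, 2.6]
gripper_width: 0.014
gripper_force: 40.0
```

```bash
python3 - <<'E'
from h import *
st();t=griprow()
E
```

```text
25.95 [ 0.629  -0.1218  0.1149] [-179.9   -0.   -88.9] [ 4.1 -1.6  2.6] 0.014 40.0
rows165+ [40, 38, 36, 33, 22, 18, 18, 18, 18, 18, 21, 23, 20, 20, 23, 27, 27, 25, 26, 28, 30, 31, 38, 51, 58, 58, 59, 59, 58, 49, 28, 26, 25, 26, 26, 28, 29, 28, 31, 33]
```

>>> jog_arm(deltas=[[[-1, -0.2, 0, 0.06, 0], [-1, -0.2, 0, 0.05, 0], [-1, -0.2, -0.01, 0.05, 0], [-1, -0.2, 0, 0.05, 0], [-1, 0, 0, 0, 0]]])

```text
time_s: 26.62
tcp_pos: [0.6205, -0.1219, 0.1171]
eef_rot: [-179.9, -0.0, -88.9]
contact_force: [1.9, -0.8, 6.7]
gripper_width: 0.0141
gripper_force: 40.0
```

>>> jog_arm(deltas=[[[-1, -0.4, 0, 0.1, 0], [-1, -0.41, -0.01, 0.07, 0], [-1, -0.41, 0, 0.04, 0], [-1, -0.41, -0.01, 0.01, 0], [-1, -0.41, 0, -0.01, 0], [-1, 0, 0, 0, 0]]])

```text
time_s: 27.38
tcp_pos: [0.5983, -0.1222, 0.1188]
eef_rot: [179.9, -0.0, -88.9]
contact_force: [-1.6, -0.7, 10.0]
gripper_width: 0.0139
gripper_force: 40.0
```

```bash
python3 - <<'E'
from h import *
st();t=r.capture("top");cv2.imwrite("pics/t11.png",t);C=cam("top")
# lid front edge check: bar handle bright row at col ~255
g=t[:,:,:].max(2)
print(g[120:240:3,255].tolist())
t0=cv2.imread("pics/t8.png").max(2);print(t0[120:240:3,255].tolist())
E
```

```text
27.38 [ 0.5983 -0.1222  0.1188] [179.9  -0.  -88.9] [-1.6 -0.7 10. ] 0.0139 40.0
[80, 81, 70, 82, 86, 88, 89, 85, 73, 79, 84, 89, 103, 108, 92, 79, 79, 80, 80, 79, 79, 79, 79, 79, 79, 80, 80, 80, 80, 81, 80, 81, 80, 81, 81, 81, 81, 82, 82, 82]
[79, 79, 70, 81, 85, 87, 89, 84, 81, 91, 80, 80, 156, 86, 89, 89, 89, 104, 96, 95, 15, 17, 15, 15, 13, 17, 14, 16, 16, 16, 18, 15, 17, 48, 51, 51, 50, 50, 50, 49]
```

>>> jog_arm(deltas=[[[-1, 0, 0, 0.08, 0], [-1, 0, 0, 0.08, 0], [-1, 0, 0, 0, 0]]])

```text
time_s: 27.8
tcp_pos: [0.5984, -0.1221, 0.1192]
eef_rot: [179.8, 0.0, -88.9]
contact_force: [-1.8, -2.5, 1.3]
gripper_width: 0.0137
gripper_force: 40.0
```

>>> jog_arm(deltas=[[[-1, -0.41, -0.01, -0.04, 0], [-1, -0.41, 0, -0.06, 0], [-1, -0.41, -0.01, -0.08, 0], [-1, -0.4, 0, -0.1, 0], [-1, -0.4, -0.01, -0.12, 0], [-1, -0.4, 0, -0.14, 0], [-1, 0, 0, 0, 0]]])

```text
time_s: 28.68
tcp_pos: [0.5741, -0.1224, 0.1141]
eef_rot: [179.9, 0.0, -88.9]
contact_force: [-4.1, -2.8, 0.7]
gripper_width: 0.0143
gripper_force: 40.0
```

>>> jog_arm(deltas=[[[-1, -0.38, 0, -0.16, 0], [-1, -0.37, -0.01, -0.18, 0], [-1, -0.36, 0, -0.2, 0], [-1, -0.35, -0.01, -0.21, 0], [-1, -0.34, 0, -0.23, 0], [-1, -0.33, 0, -0.25, 0], [-1, -0.31, -0.01, -0.26, 0], [-1, 0, 0, 0, 0]]])

```text
time_s: 29.68
tcp_pos: [0.5476, -0.1228, 0.0979]
eef_rot: [179.6, 0.0, -89.0]
contact_force: [-7.4, -2.6, -1.9]
gripper_width: 0.0143
gripper_force: 40.0
```

>>> jog_arm(deltas=[[[-1, -0.3, 0, -0.28, 0], [-1, -0.29, -0.01, -0.3, 0], [-1, -0.27, 0, -0.31, 0], [-1, -0.26, 0, -0.32, 0], [-1, -0.24, -0.01, -0.34, 0], [-1, -0.22, 0, -0.35, 0], [-1, -0.2, 0, -0.36, 0], [-1, 0, 0, 0, 0]]])

```text
time_s: 30.68
tcp_pos: [0.5296, -0.1229, 0.0747]
eef_rot: [179.6, 0.0, -89.0]
contact_force: [-6.0, -3.6, -7.8]
gripper_width: 0.0139
gripper_force: 40.0
```

```bash
python3 - <<'E'
from h import *
st()
# predicted lid angle vs elbow angle
from scipy.optimize import brentq
r_,al,L2,zf=.1063,.126,.0813,.033
pin=lambda t:np.array([.11-r_*np.cos(t+al),.088+r_*np.sin(t+al)])
prev=1.19
for a in np.arange(0.1,-1.56,-.1):
    e=np.array([.04+.0825*np.sin(a),zf+.0825*np.cos(a)])
    ts=np.linspace(-.1,1.3,1401);d=[np.linalg.norm(pin(t)-e)-L2 for t in ts]
    print(round(a,2),[round(ts[i],2) for i in range(1400) if d[i]*d[i+1]<0])
E
```

```text
30.68 [ 0.5296 -0.1229  0.0747] [179.6   0.  -89. ] [-6.  -3.6 -7.8] 0.0139 40.0
0.1 [np.float64(1.16)]
0.0 [np.float64(1.12)]
-0.1 [np.float64(1.06)]
-0.2 [np.float64(1.0)]
-0.3 [np.float64(0.94)]
-0.4 [np.float64(0.87)]
-0.5 [np.float64(0.8)]
-0.6 [np.float64(0.72)]
-0.7 [np.float64(0.65)]
-0.8 [np.float64(0.57)]
-0.9 [np.float64(0.49)]
-1.0 [np.float64(0.42)]
-1.1 [np.float64(0.34)]
-1.2 [np.float64(0.26)]
-1.3 [np.float64(0.18)]
-1.4 [np.float64(0.11)]
-1.5 [np.float64(0.03)]
```

>>> jog_arm(deltas=[[[-1, -0.19, 0, -0.37, 0], [-1, -0.17, -0.01, -0.38, 0], [-1, -0.15, 0, -0.38, 0], [-1, -0.13, 0, -0.39, 0], [-1, -0.11, 0, -0.4, 0], [-1, -0.09, 0, -0.3, 0], [-1, 0, 0, 0, 0]]])

```text
time_s: 31.55
tcp_pos: [0.5219, -0.123, 0.0526]
eef_rot: [179.7, 0.0, -89.0]
contact_force: [-5.1, -3.0, -8.8]
gripper_width: 0.0138
gripper_force: 40.0
```

>>> jog_arm(deltas=[[[-1, -0.04, 0, -0.25, 0], [-1, -0.04, 0, -0.25, 0], [-1, -0.03, 0, -0.2, 0], [-1, -0.03, 0, -0.2, 0], [-1, -0.02, 0, -0.15, 0], [-1, 0, 0, 0, 0]]])

```text
time_s: 32.3
tcp_pos: [0.5212, -0.1231, 0.0445]
eef_rot: [179.8, -0.0, -88.9]
contact_force: [-11.0, -1.6, 12.1]
gripper_width: 0.0135
gripper_force: 40.0
```

```bash
python3 - <<'E'
from h import *
s=r.capture("scene");cv2.imwrite("pics/s12.png",s);s0=cv2.imread("pics/scene1.png")
d=cv2.absdiff(s,s0).max(2)[185:305:6,165:320:6];
for row in d: print("".join(" .:*#"[min(4,v//15)] for v in row))
for c in(190,210,230,255,275):print(c,s0[225:290:2,c].max(1).tolist(),"\n   ",s[225:290:2,c].max(1).tolist())
E
```

```text
. ..    . .....##..# #
     .....  . . ..###: #:#
     . .         ..  ###.#
 .  .          .   . #.:##
....          ..   .  ####
.....     . .      ..  ...
... .   .         .       
..  .   . .       . . .  .
. ..  .    .  ..  .      #
 .          . . .        #
           . .           #
        ..    . .        .
          . .             
            ..     .      
   ..       .             
    .                    .
  ...                   ..
 .......               ...
..........           .....
. .........         .....#
190 [111, 123, 118, 118, 119, 119, 119, 123, 118, 65, 70, 68, 88, 71, 72, 73, 72, 71, 70, 74, 74, 72, 61, 133, 101, 110, 151, 33, 190, 149, 174, 171, 172] 
    [122, 138, 131, 132, 132, 132, 134, 136, 131, 74, 81, 75, 100, 82, 79, 80, 81, 80, 80, 82, 81, 81, 68, 146, 112, 119, 170, 38, 212, 165, 195, 191, 192]
210 [123, 123, 123, 122, 122, 122, 119, 120, 120, 122, 118, 120, 120, 119, 63, 71, 70, 74, 71, 73, 74, 73, 73, 74, 73, 73, 75, 77, 74, 74, 75, 114, 183] 
    [135, 134, 137, 138, 136, 136, 135, 136, 135, 136, 133, 137, 135, 132, 68, 80, 82, 82, 80, 80,
[... 281 characters left out ...]
 135, 135, 137, 134, 132, 134, 69, 82, 81, 81, 79, 77, 78, 80, 82, 79, 80, 81, 79, 83]
255 [123, 122, 123, 118, 143, 160, 153, 109, 107, 108, 102, 177, 115, 124, 122, 123, 119, 61, 68, 68, 73, 68, 71, 67, 67, 69, 70, 68, 68, 67, 69, 69, 68] 
    [135, 135, 138, 129, 158, 179, 169, 121, 121, 122, 114, 197, 129, 138, 136, 136, 133, 68, 75, 76, 83, 76, 78, 76, 77, 78, 76, 77, 77, 76, 77, 76, 78]
275 [117, 120, 124, 123, 122, 122, 103, 64, 95, 125, 61, 69, 70, 74, 70, 69, 70, 66, 72, 110, 127, 127, 118, 75, 66, 69, 67, 73, 90, 97, 93, 91, 92] 
    [132, 137, 137, 137, 134, 136, 116, 71, 105, 140, 72, 74, 76, 85, 79, 77, 77, 78, 80, 121, 140, 140, 131, 84, 72, 77, 76, 84, 101, 105, 103, 105, 105]
```

>>> jog_arm(deltas=[[[-1, -0.08, 0, 0.05, 0], [-1, 0, 0, 0, 0], [-0.6, 0, 0, 0, 0], [-0.3, 0, 0, 0, 0], [-0.3, 0, 0, 0, 0], [-0.3, 0, 0, 3, 0], [-0.3, 0, 0, 5, 0], [-0.3, 0, 0, 6, 0]]])

```text
time_s: 33.35
tcp_pos: [0.5226, -0.1226, 0.1858]
eef_rot: [180.0, 0.0, -88.9]
contact_force: [1.4, 0.2, 0.2]
gripper_width: 0.0308
gripper_force: 0.0
```

>>> jog_arm(deltas=[[[-0.3, -2, -5, 2, 0], [-0.3, -3, -6, 0, 0], [-0.3, -3, -6, 0, 0], [-0.3, -3, -6, 0, 0], [-0.3, -3, -6, 0, 0], [-0.3, -3, -6, 0, 0], [-0.3, 0, 0, 0, 0]]])

```text
time_s: 34.22
tcp_pos: [0.361, -0.4557, 0.2044]
eef_rot: [-180.0, -0.0, -89.2]
contact_force: [0.9, -0.2, -0.7]
gripper_width: 0.0308
gripper_force: 0.0
```

```bash
python3 - <<'E'
from h import *
st()
for n,f,reg in(("top","top1",(150,275,135,425)),("scene","scene1",(180,330,130,345))):
    t=r.capture(n);cv2.imwrite(f"pics/{n}13.png",t);t0=cv2.imread(f"pics/{f}.png")
    k=np.median(t.max(2)/np.maximum(1,t0.max(2)).astype(float));d=cv2.absdiff(t,np.clip(t0*k,0,255).astype(np.uint8)).max(2)
    a,b,c,e=reg
    for row in cv2.resize(d,None,fx=.25,fy=.25,interpolation=cv2.INTER_AREA)[a//4:b//4,c//4:e//4]: print("".join(" .:*#"[min(4,int(v)//12)] for v in row))
# shift of lid edges
for n,f,(x0,y0,x1,y1) in(("top","top1",(200,155,305,245)),("scene","scene1",(170,195,300,300)),("top","top1",(302,205,326,230))):
    A=cv2.imread(f"pics/{n}13.png",0)[y0:y1,x0:x1].astype(np.float32);B=cv2.imread(f"pics/{f}.png",0)[y0:y1,x0:x1].astype(np.float32)
    print(n,cv2.phaseCorrelate(B,A))
E
```

```text
34.23 [ 0.361  -0.4557  0.2044] [-180.    -0.   -89.2] [ 0.9 -0.2 -0.7] 0.0308 0.0
                                                                         
                                                                         
                                                                         
                                                                         
                                                                         
                                                                         
                                                                         
                                                                         
                                                                     ##*:
                                                                    ####:
                                                                   :#####
                                                                   ###:#*
                                                                  ##*  #*
                                                       
[... 2826 characters left out ...]
                                             
                                                      
                                                      
                                                      
                                                      
                                                      
                                                      
                                                      
                                                      
top ((-0.029740796313383555, -0.0036162368334871076), 0.9919211634883174)
scene ((0.4888168410651872, 0.011599212352535915), 0.9993317263280086)
top ((-0.10861638735369716, 0.46263468753124215), 1.0550973536570867)
```

```bash
python3 -c "
from plant import r
print(r.close_job())"
```

```text
the job is handed in; nothing more can be done
None
```

The job is handed in after about 34 s of robot time: the brass weight is upright and fully down in its recess, and the lid was lowered by the stay and is shut, its position matching the first pictures. The foot's clamp was never visibly forced, and the notebook, beaker and timer were not touched; the robot's arm hid the timer and possibly the beaker in the last pictures.

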